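Pop open the sample hatch of the wide reader

TASK

Two white sample readers stand on the bench: press the ribbed front edge of the hatch on the wider one down with the fingertips, gently and just once, until its push-push latch lets go, then take the fingers away and let the hatch spring up by itself. Stand clear and watch it stay fully open for a second or two, so that a sample can be loaded. Leave the narrower reader's hatch shut, and do not move, tip or lift any of the bottles and other things on the bench.

Things in the scene. Friction and masses are not known exactly. Their poses are not given: they have to be found in the camera images.
- wide_reader: The wide reader: white plastic box fixed to the bench, 160 mm deep (its x), 130 mm wide (its y), flat deck 70 mm above the bench; a ridge with a dark display along its rear edge stands 13 to 15 mm above the deck. Origin: centre of its underside. Its +x points to its rear (hinge side), its front faces -x, z up.
- wide_hatch (a joint): Angle of the wide hatch, rad: 0 shut and latched, negative pressed down (stop at -0.067), positive open. Push-push latch: pressed to -0.055 or lower it lets go; once the finger leaves, a damped spring swings the hatch up to its stop at 1.0 within about a second and it stays there, free edge 150 mm above the bench. It opens no other way; pressing it down again latches it shut.
- wide_press (a point): Where to press: top face of the wide hatch (grey panel 76 mm wide, 82 long, 8 thick, lying on the deck, top 79 mm above the bench), mid-width, at three small ribs 12 mm from its free front edge and 72 mm from the hinge axis. Moves with the hatch; shut it is at x -36, y 0, z 79 mm in the reader's frame. About 4 N presses it down its 5 mm to the stop.
- wide_hinge (a point): Middle of the wide hatch's hinge axis, which runs along the reader's y, 36 mm behind the reader's centre and 71 mm above the bench.
- wide_slide (a joint): Hidden steel slide of the wide hatch's latch, m: 0 latched as at the start, about 0.005 while pressed the first time, 0.010 once popped, above 0.0125 when pressed a second time, 0.020 latched again. Nothing to touch: it only counts the presses.
- narrow_reader: The narrow reader: white plastic box fixed to the bench, 160 mm deep (its x), 100 mm wide (its y), flat deck 70 mm above the bench; a ridge with a dark display along its rear edge stands 13 to 15 mm above the deck. Origin: centre of its underside. Its +x points to its rear (hinge side), its front faces -x, z up.
- narrow_hatch (a joint): Angle of the narrow hatch, rad: 0 shut and latched, negative pressed down (stop at -0.067), positive open. Push-push latch: pressed to -0.055 or lower it lets go; once the finger leaves, a damped spring swings the hatch up to its stop at 1.0 within about a second and it stays there, free edge 150 mm above the bench. It opens no other way; pressing it down again latches it shut.
- narrow_press (a point): Where to press: top face of the narrow hatch (grey panel 44 mm wide, 82 long, 8 thick, lying on the deck, top 79 mm above the bench), mid-width, at three small ribs 12 mm from its free front edge and 72 mm from the hinge axis. Moves with the hatch; shut it is at x -36, y 0, z 79 mm in the reader's frame. About 4 N presses it down its 5 mm to the stop.
- narrow_hinge (a point): Middle of the narrow hatch's hinge axis, which runs along the reader's y, 36 mm behind the reader's centre and 71 mm above the bench.
- narrow_slide (a joint): Hidden steel slide of the narrow hatch's latch, m: 0 latched as at the start, about 0.005 while pressed the first time, 0.010 once popped, above 0.0125 when pressed a second time, 0.020 latched again. Nothing to touch: it only counts the presses.
- dropper_a: Bystander: white plastic dropper bottle, 30 mm across, 68 mm tall, standing in front of the wide reader. Loose. Origin: centre of its underside.
- dropper_b: Bystander: white plastic dropper bottle, 30 mm across, 68 mm tall, standing in front of the narrow reader. Loose. Origin: centre of its underside.
- dropper_c: Bystander: smaller dropper bottle, 26 mm across, 60 mm tall, standing between the readers. Loose. Origin: centre of its underside.
- typing_plate: Bystander: round white ceramic plate, 90 mm across, 6 mm thick, lying flat, front right. Loose. Origin: centre of its underside.
- strip_jar: Bystander: white jar, 48 mm across, 100 mm tall, to the left. Loose. Origin: centre of its underside.
- beaker: Bystander: empty glass beaker, 70 mm across, 90 mm tall, to the right. Loose. Origin: centre of its underside.
- mouse: Bystander: black computer mouse, 100 x 60 mm, 31 mm high, front left. Loose. Origin: centre of its underside.
Not all that is in view belongs to the job. Leave any green or turquoise look-alike of the narrow_reader alone.

How it is judged (in metres and radians):
On the way, in this order (a step that is already met when the one before it is completed fails the run):
1. the fingers press the wide reader's hatch down (value of joint wide_hatch below -0.03 rad and contact force between the fingers and wide_hatch above 0.5 N), for 0.02 s.
2. the wide hatch has popped fully open and stands open by itself, untouched, for one second (value of joint wide_hatch above 0.85 rad and contact force between each of the arm, the fingers and wide_hatch below 0.2 N), for 1 s.
At the end, for the whole second after the job is handed in: the wide hatch stands open at more than 0.85 rad and at rest, its latch having been pressed once only (slide 0.007 to 0.0125 m); the narrow hatch is shut and latched (within 0.02 rad, slide below 0.002 m); every bystander is within 20 mm of its start (value of joint wide_hatch above 0.85 rad and velocity of joint wide_hatch between -0.05 and 0.05 rad/s and value of joint wide_slide between 0.007 and 0.0125 m and value of joint narrow_hatch between -0.02 and 0.02 rad and value of joint narrow_slide below 0.002 m and distance of each of dropper_a, dropper_b, dropper_c, typing_plate, strip_jar, beaker, mouse from where it was at the start of the episode below 0.02 m); the robot touches nothing.
It fails at once if a second press: the wide hatch is pressed shut again (value of joint wide_slide above 0.0125 m).
It fails at once if the narrow reader's hatch is pressed or opened (value of joint narrow_hatch below -0.03 rad or value of joint narrow_hatch above 0.05 rad).
It fails at once if the wide hatch is pressed with more than 40 N (contact force between the fingers and wide_hatch above 40 N).
It fails at once if a bystander is moved more than 20 mm, lifted or tipped by more than 0.3 rad (distance of any of dropper_a, dropper_b, dropper_c, typing_plate, strip_jar, beaker, mouse from where it was at the start of the episode above 0.02 m or angle between any of dropper_a, dropper_b, dropper_c, typing_plate, strip_jar, beaker, mouse's own z axis and vertical above 0.3 rad).
It also fails if it takes over 32 s, if anything falls off the work surface, if the arm or the gripper's body presses on something with over 40 N, if the wrist force passes 120 N, or if a joint passes its speed limit or range.

ROBOT

A 6-joint arm with a two-finger parallel gripper is mounted at the origin on the work surface. World frame = base frame: x ahead of the robot, y to its left, z up, the work surface at z = 0. Lengths are in mm, angles in rad, forces in N, time in s.
With the tool pointing down it reaches from about 300 to 775 mm from the base axis. Payload 14.6 kg.
Tool frame: the origin (TCP) lies on the centre line of the jaws, within the pads' length; the fingertips stand 22 mm ahead of it and the grasp point (between the pads) lies 3 mm ahead of it (manip.tcp_to_tips is the distance from the TCP to the fingertips, in mm); z points along the fingers, y is the direction in which the jaws open and shut (so a half turn about z gives the same grasp; the last joint's range is limited). The gripper opens to 94 mm and grips with 3 to 60 N. Pads are 16 mm wide; open, the fingers measure 119 mm over their backs; the gripper's body (75 mm by 177 mm) begins 78 mm behind the grasp point.
Start: joints at [1.048, 0.3, 1.521, -0, 1.321, -0.067], TCP at [242.095, 493.841, 227.446] pointing down, gripper open.
Joint ranges: [-3.03, 3.03], [-0.79, 2.21], [0.23, 2.52], [-1.04, 4.18], [0, 3.07], [-2.55, 2.55]. Speed limits (rad/s): [2.22, 2.22, 2.57, 3.14, 3.14, 3.14].

INTERFACE

Orientations are given as [roll, pitch, yaw] about the fixed x, y, z axes, in that order (R = Rz(yaw) Ry(pitch) Rx(roll)).
In Python, from cell import manip, vision, workorder gives the robot as it stands.
- The arm moves only by the tool carry_out, never from a script. Its argument "deltas" is a list of rows, each a list of 3 entries, a list of its own where there are three numbers: the shift along the tool's x, y, z in cm, then the turn about the tool's z in degrees, then the opening, from 0 (shut) to 1 (fully open). A call has 1 to 20 rows; each row shifts and turns the commanded pose from where the row before left it, along the tool's axes as they then stand; what a row does not reach is not made up. A row lasts 1/12 s, in which the tool goes at most 41.7 mm and 7.16 degrees, less where a joint would pass 70% of its speed; a pose out of reach is approached as far as the arm can. A call with a gripper value outside its range is refused whole. The fingers move at their own pace and stop on an object; "grip_force" is the grip in N (left out, the last holds). Time passes only in rows, so rows that do not move let the fingers close. It gives the time, the measured TCP pose, the force and the opening at its end, in the units of the state.
- manip.read_state(): the state, without advancing time (a new reading comes with each control period).
- vision.camera(name): name is "scene" or "top" or "wrist"; returns (picture, depth): 400x640x3 uint8, red, green, blue; 400x640 float32, mm along the optical axis (not along the pixel's ray), 0 where there is no reading.
- vision.calibration(name): a dict with "mtx" (3x3 intrinsics, pixels), "distortion" ([k1, k2, p1, p2, k3] as OpenCV has them; the pictures are not rectified), "eye" and "orientation" of the camera in the world. Camera axes: x right, y down, z forward; pixel columns grow to the right and rows downward; lengths in mm; the calibration is good to about 2 mm. A picture is of the moment at which its call begins: read the wrist's pose just before it. calibration takes no time and is no camera call; for the wrist camera it gives the pose at the moment of the call.
- workorder.sign_off(): hands the job in, once; it reports no verdict.
The state is a dict: "clock": time; "joints": joint angles; "qd": joint speeds; "effort": joint torques, N m; "eef_pos": TCP position; "eef_rot": TCP orientation; "wrist_force": force on the tool from outside, world axes, zero at the start; "moment": the same for the moment, N m; "finger_gap": finger opening in mm.
Only numpy, scipy, OpenCV 4.12 (cv2) and the standard library are available. Lean on these libraries where they do the work, as an engineer would, in place of code of your own. Each camera call takes 0.05 s, during which the arm holds its last target.

## Working session

There is one attempt and no reset: what is moved stays moved. The work goes in short steps, Python scripts to look and compute and a tool call to move; the robot and the scene stay as the last step left them, time stands still between calls to the robot, and variables do not carry over. Pictures are saved under pics/ and viewed, and the job is handed in when it is done.

Besides the shell and the picture viewer there is one more tool, called after "Emit:" as name([rows], argument=value, ...), one row to a line, values as JSON. carry_out: Moves the arm, as the interface text tells. Its arguments: {"type":"object","properties":{"deltas":{"type":"array","items":{"type":"array"}},"grip_force":{"type":"number"}},"required":["deltas"]}

```bash
mkdir -p pics
python3 - <<'E'
from cell import manip, vision, workorder
import cv2,numpy as np
print(manip.read_state())
for n in("scene","top"):
    p,d=vision.camera(n); cv2.imwrite(f"pics/{n}0.png",p[:,:,::-1]); np.save(f"{n}0.npy",d)
    print(n,vision.calibration(n))
E
```

```text
{'clock': 0.0, 'joints': array([ 1.04841635e+00,  3.00428845e-01,  1.52156643e+00,  1.22191885e-05,
        1.32075451e+00, -6.66000071e-02]), 'qd': array([-0.00104007,  0.00068052, -0.00100125,  0.00049762, -0.00196637,
       -0.00029663]), 'effort': array([-9.36757569e-04, -5.31808090e+01, -3.52743566e+01,  7.07876240e-02,
        2.44035391e-02, -1.32166692e-04]), 'eef_pos': array([241.96679247, 493.64171248, 226.91570756]), 'eef_rot': array([-3.14043888e+00, -8.88173329e-05,  2.68580960e+00]), 'wrist_force': array([-0.89120243, -0.52473243, -0.02041757]), 'moment': array([ 0.01120364, -0.01925388,  0.01699176]), 'finger_gap': 94.12039329278184}
scene {'mtx': array([[409.00736562,   0.        , 321.74469185],
       [  0.        , 409.00736562, 198.71674794],
       [  0.        ,   0.        ,   1.        ]]), 'distortion': array([0.0342046, 0.       , 0.       , 0.       , 0.       ]), 'eye': array([ 883.87656113, -623.33364884,  877.50910347]), 'orientation': array([-2.4136405 , -0.01457081,  0.56636275])}
top {'mtx': array([[481.51528137,   0.        , 320.11980691],
       [  0.        , 481.51528137, 210.24274153],
       [  0.        ,   0.        ,   1.        ]]), 'distortion': array([-0.12537494,  0.        ,  0.        ,  0.        ,  0.        ]), 'eye': array([ 264.6869366 ,    4.5770143 , 1379.96889701]), 'orientation': array([-2.95073519,  0.00517256, -1.56414628])}
```

View pics/scene0.png

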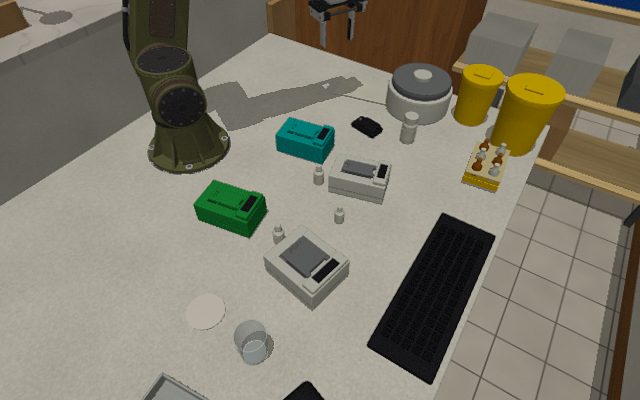

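View pics/top0.png

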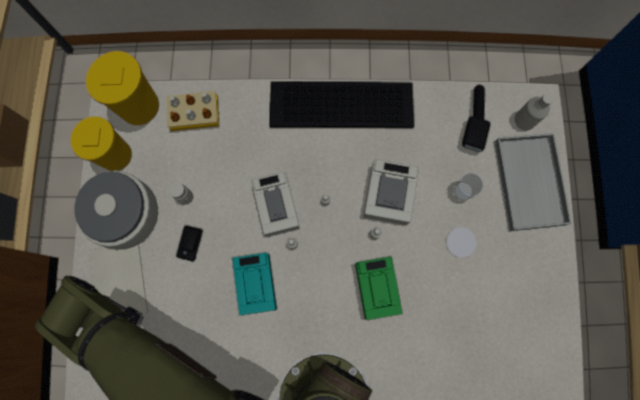

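Candidates for the wide reader in the top view are white (391,191), white (274,204), teal (254,284) and green (379,288). Only (391,191) is both white and wide. I'll check it in a crop and measure.

```bash
cat > h.py <<'E'
import cv2,numpy as np
from scipy.spatial.transform import Rotation as Ro
def world(c,uv,z):
    """pixels -> world at depth array z (optical) """
    uv=np.atleast_2d(np.array(uv,float)); n=cv2.undistortPoints(uv[:,None],c["mtx"],c["distortion"])[:,0]
    P=np.c_[n,np.ones(len(n))]*np.asarray(z).reshape(-1,1)
    return P@Ro.from_euler("xyz",c["orientation"]).as_matrix().T+c["eye"]
def onplane(c,uv,h):
    d=world(c,uv,np.ones(len(np.atleast_2d(uv))))-c["eye"]
    return c["eye"]+d*((h-c["eye"][2])/d[:,2])[:,None]
E
python3 - <<'E'
from cell import vision
from h import *
for n,(x,y,w,hh) in dict(top=(340,140,100,100),scene=(250,215,110,100)).items():
    p=cv2.imread(f"pics/{n}0.png"); cv2.imwrite(f"pics/{n}_crop.png",cv2.resize(p[y:y+hh,x:x+w],None,fx=6,fy=6,interpolation=cv2.INTER_CUBIC)[:600,:800])
for n in ("top","scene"):
    c=vision.calibration(n); d=np.load(f"{n}0.npy")
    v,u=np.mgrid[0:400,0:640]; W=world(c,np.c_[u.ravel(),v.ravel()],d.ravel()).reshape(400,640,3)
    np.save(f"{n}W.npy",W)
    for q in dict(top=[(391,191),(391,200),(274,204),(391,170)],scene=[(304,255),(325,270)])[n]: print(n,q,W[q[1],q[0]].round(1))
    # deck top mask
    m=(W[...,2]>60)&(W[...,2]<100)&(d>0)
    k,l,s,ce=cv2.connectedComponentsWithStats(m.astype(np.uint8))
    for i in range(1,k):
        if s[i,4]>150:
            pts=W[l==i]; r=cv2.minAreaRect(pts[:,:2].astype(np.float32)); print(n,ce[i].round(),s[i,4],np.round(r[0],1),np.round(r[1],1),round(r[2],1), 'zmed',np.median(pts[:,2]).round(1))
E
```

```text
top (391, 191) [ 572.4 -184.1   75.7]
top (391, 200) [ 545.5 -182.7   81.4]
top (274, 204) [532.4 140.3  81. ]
top (391, 170) [ 631.  -184.5   82.9]
top [141. 108.] 269 [826.9 550.3] [ 52.3 131.7] 44.2 zmed 81.5
top [529. 116.] 170 [ 805.5 -603.6] [70.6 36.6] 43.4 zmed 83.1
top [116. 156.] 215 [676.9 611.9] [ 44.8 106.1] 52.3 zmed 83.5
top [392. 190.] 2527 [ 574.8 -186.5] [130.9 160.8] 80.1 zmed 76.5
top [132. 219.] 841 [506.3 571.7] [160.8 218.1] 66.3 zmed 87.4
top [275. 202.] 1989 [538.2 139.9] [158.  100.5] 14.7 zmed 74.2
top [471. 184.] 268 [ 590.5 -407. ] [67.6 69.3] 35.8 zmed 82.4
top [181. 193.] 152 [564.6 407.7] [34.6 46. ] 41.6 zmed 81.1
top [253. 283.] 2128 [315.9 194.3] [161.4 102.2] 9.0 zmed 74.3
top [379. 288.] 2140 [ 305.9 -146.8] [159.5 101.2] 10.2 zmed 73.9
scene (304, 255) [ 572.  -187.9   80.5]
scene (325, 270) [ 636.  -198.4   85.8]
scene [440.   7.] 616 [ 332.8 1256.1] [392.3 182.2] 32.6 zmed 77.3
scene [60. 70.] 1579 [-576.    18.3] [ 19.2 491.1] 0.2 zmed 80.2
scene [417. 100.] 844 [529.8 559.5] [220.5 143.2] 15.3 zmed 84.7
scene [472. 106.] 338 [704.  606.3] [109.6  53.9] 8.1 zmed 80.4
scene [186. 138.] 740 [ 43.4 -20.4] [190.8 101.3] 66.2 zmed 78.7
scene [409. 124.] 177 [572.1 401.5] [49.7 30.4] 9.8 zmed 77.0
scene [305. 133.] 1208 [315.3 193.8] [161.7 105.3] 9.1 zmed 73.9
scene [514. 134.] 492 [861.  540.4] [137.1  67.2] 2.8 zmed 79.2
scene [481. 154.] 216 [804.6 395.9] [ 25.5 121.2] 5.4 zmed 70.2
scene [498. 159.] 236 [852.7 400.5] [ 27.6 120.1] 5.8 zmed 70.4
scene [360. 171.] 1529 [538.9 140.7] [160.8 103.2] 14.5 zmed 73.8
scene [230. 202.] 1859 [ 306.7 -146.3] [161.2 103.1] 9.7 zmed 73.5
scene [306. 260.] 3292 [ 576.2 -187. ] [130.2 161.4] 79.7 zmed 78.5
scene [250. 336.] 566 [ 591.2 -407. ] [67.9 68.4] 57.8 zmed 81.1
```

View pics/top_crop.png

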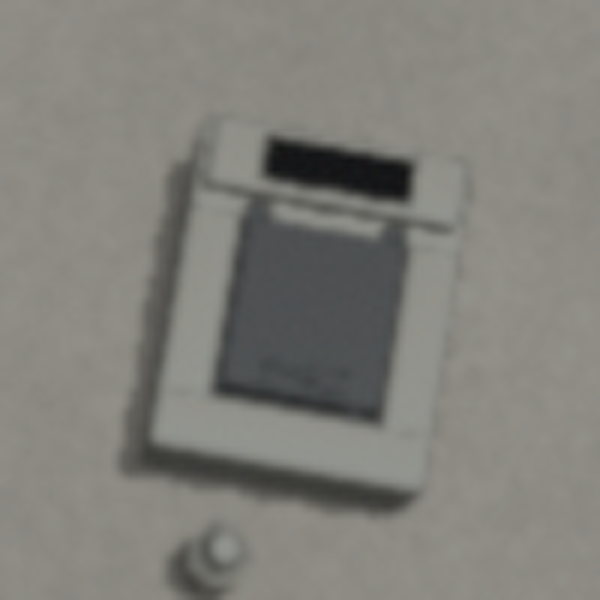

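View pics/scene_crop.png

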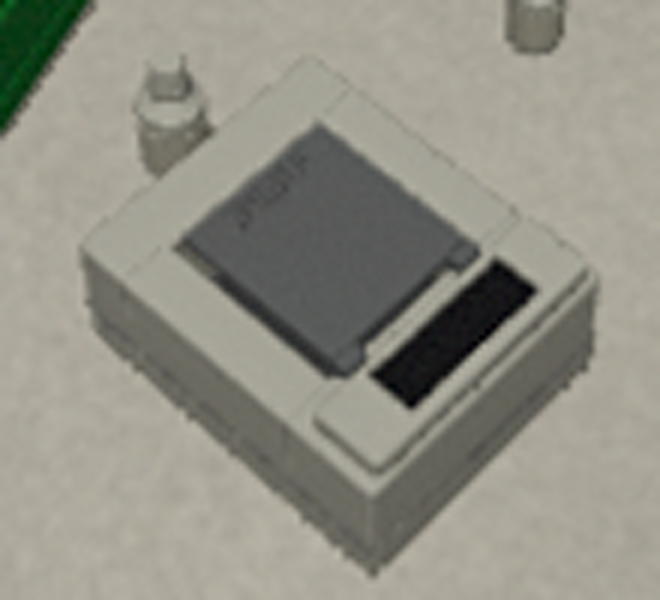

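The crops confirm it. The wide white reader has its ribs near (390.5,202.2) in top and (295,246) in scene, at the hatch's front edge. The display is at the rear, so yaw is about -10°. Next I'll check the rib point by ray.

Run:
```python
from cell import vision
from h import *
a=np.radians(-10.1); ex=np.array([np.cos(a),np.sin(a)])
print("from box",np.array([575.5,-186.7])-36*ex)
print(onplane(vision.calibration("top"),[(390.5,202.2)],79), onplane(vision.calibration("scene"),[(250+272/6,215+188/6)],79))
# hatch corners in top: crop px
t=np.array([(247,215),(405,235),(382,410),(216,382)])/6+[340,140]
c=onplane(vision.calibration("top"),t,79);print(c.round(1))
```

```text
from box [ 540.05788552 -180.38679786]
[[ 539.75773806 -181.55470344   79.        ]] [[ 540.46825355 -178.02209572   79.        ]]
[[ 615.  -157.1   79. ]
 [ 605.9 -230.8   79. ]
 [ 522.7 -217.7   79. ]
 [ 535.4 -141.2   79. ]]
```

Emit:
carry_out([
  [[0,0,0],-5.4,0],
  [[0,0,0],-5.4,0],
  [[0,0,0],-5.3,0],
], grip_force=10)

```text
clock: 0.35
eef_pos: [242.0, 493.7, 227.1]
eef_rot: [-3.141, -0.0, 2.971]
wrist_force: [1.2, 1.0, -0.1]
finger_gap: 77.4
```

Emit:
carry_out([
  [[-2.04,-3.07,0],0,0],
  [[-2.04,-3.07,0],0,0],
  [[-2.04,-3.07,0],0,0],
  [[-2.04,-3.07,0],0,0],
  [[-2.04,-3.07,0],0,0],
  [[-2.04,-3.07,0],0,0],
  [[-2.04,-3.07,0],0,0],
  [[-2.04,-3.07,0],0,0],
  [[-2.04,-3.07,0],0,0],
  [[-2.04,-3.07,0],0,0],
  [[-2.04,-3.07,0],0,0],
  [[-2.04,-3.07,0],0,0],
  [[-2.04,-3.07,0],0,0],
  [[-2.04,-3.07,0],0,0],
  [[-2.04,-3.07,0],0,0],
  [[-2.04,-3.07,0],0,0],
  [[-2.04,-3.07,0],0,0],
  [[-2.04,-3.07,0],0,0],
  [[-2.04,-3.07,0],0,0],
  [[-2.04,-3.07,0],0,0],
])

```text
clock: 2.02
eef_pos: [537.4, -183.6, 227.1]
eef_rot: [3.141, -0.0, 2.967]
wrist_force: [0.7, -0.0, 1.2]
finger_gap: 0.2
```

Emit:
carry_out([
  [[0,0,0],0,0],
  [[0,0,0],0,0],
])

```text
clock: 2.18
eef_pos: [537.0, -183.0, 226.4]
eef_rot: [3.141, -0.002, 2.965]
wrist_force: [-0.1, -0.1, -0.2]
finger_gap: 0.3
```

Emit:
carry_out([
  [[-0.24,0.3,2.5],0,0],
  [[0,0,3.0],0,0],
  [[0,0,2.5],0,0],
  [[0,0,2.0],0,0],
  [[0,0,1.2],0,0],
  [[0,0,0],0,0],
  [[0,0,0],0,0],
])

```text
clock: 2.77
eef_pos: [540.1, -178.7, 116.0]
eef_rot: [3.142, 0.0, 2.967]
wrist_force: [0.6, -0.4, 0.5]
finger_gap: 0.5
```

Run:
```python
from cell import manip, vision
import cv2,numpy as np
s=manip.read_state(); print(s["eef_pos"],s["eef_rot"],s["wrist_force"])
o=[]
for n,(x,y,w,h) in dict(wrist=(0,0,640,400),scene=(230,175,140,120)).items():
    p,d=vision.camera(n); o=cv2.resize(p[y:y+h,x:x+w,::-1],None,fx=1 if n=="wrist" else 5,fy=1 if n=="wrist" else 5,interpolation=cv2.INTER_CUBIC); cv2.imwrite(f"pics/{n}1.png",o)
```

```text
[ 540.08295848 -178.73354127  116.02218437] [3.14157049e+00 6.88555051e-05 2.96735330e+00] [ 0.55861006 -0.41032348  0.46587983]
```

View pics/wrist1.png

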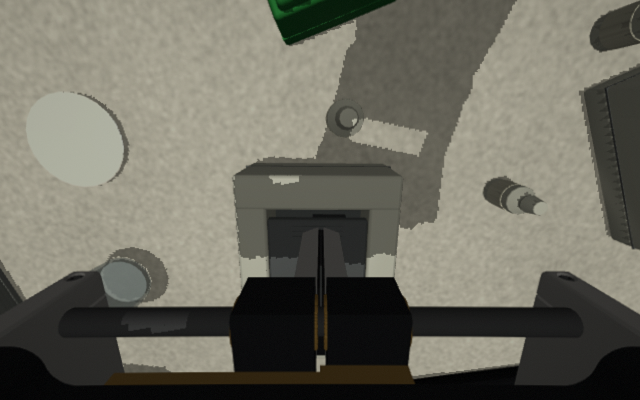

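View pics/scene1.png

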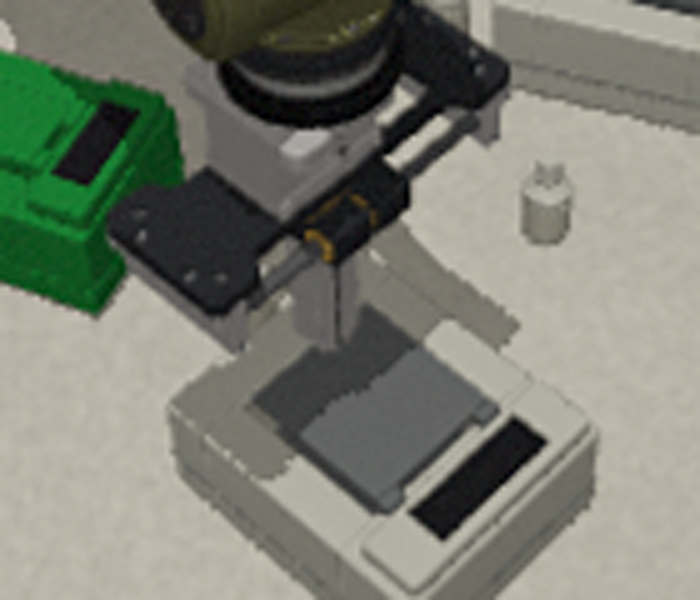

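The wrist view shows the closed fingertips at (320,230), over the front of the grey hatch and centred between its sides (267–366). The scene view agrees. I'll go down in small steps.

Emit:
carry_out([
  [[0,0,0.5],0,0],
  [[0,0,0.4],0,0],
  [[0,0,0.3],0,0],
  [[0,0,0],0,0],
  [[0,0,0],0,0],
])

```text
clock: 3.28
eef_pos: [539.9, -179.2, 103.3]
eef_rot: [3.142, -0.0, 2.967]
wrist_force: [0.4, -0.1, 0.6]
finger_gap: 0.4
```

Emit:
carry_out([
  [[0,0,0.1],0,0],
  [[0,0,0.1],0,0],
  [[0,0,0],0,0],
])

```text
clock: 3.53
eef_pos: [540.1, -179.3, 101.5]
eef_rot: [-3.142, 0.0, 2.967]
wrist_force: [-0.2, 0.2, 0.5]
finger_gap: 0.6
```

Emit:
carry_out([
  [[0,0,0.1],0,0],
  [[0,0,0.1],0,0],
  [[0,0,0],0,0],
])

```text
clock: 3.78
eef_pos: [539.9, -179.2, 99.4]
eef_rot: [-3.142, -0.0, 2.967]
wrist_force: [-1.3, -0.7, 1.9]
finger_gap: 0.7
```

Emit:
carry_out([
  [[0,0,0.1],0,0],
  [[0,0,0.05],0,0],
  [[0,0,0],0,0],
])

```text
clock: 4.03
eef_pos: [539.9, -179.2, 97.9]
eef_rot: [-3.142, -0.0, 2.967]
wrist_force: [-1.6, 0.1, 3.6]
finger_gap: 0.3
```

Emit:
carry_out([
  [[0,0,0.05],0,0],
  [[0,0,0.05],0,0],
  [[0,0,0],0,0],
])

```text
clock: 4.28
eef_pos: [539.9, -179.2, 96.8]
eef_rot: [-3.142, -0.0, 2.967]
wrist_force: [-2.4, -0.2, 3.5]
finger_gap: 0.5
```

Emit:
carry_out([
  [[0,0,0.05],0,0],
  [[0,0,0],0,0],
])

```text
clock: 4.45
eef_pos: [540.0, -179.2, 96.6]
eef_rot: [-3.142, 0.0, 2.967]
wrist_force: [-3.4, 0.8, 5.2]
finger_gap: 0.6
```

Emit:
carry_out([
  [[0,0,0.05],0,0],
  [[0,0,0],0,0],
])

```text
clock: 4.62
eef_pos: [540.0, -179.3, 96.5]
eef_rot: [-3.141, 0.0, 2.967]
wrist_force: [-4.7, 1.2, 9.7]
finger_gap: 0.4
```

The force jumps to 9.7 N with no more travel, so the hatch is at its stop. I'll lift off quickly, up and towards the front.

Emit:
carry_out([
  [[0,0,-3.5],0,0],
  [[1.0,0,-3.9],0,0],
  [[1.5,0,-3.8],0,0],
  [[1.5,0,-3.5],0,0],
  [[1.5,0,-2.5],0,0],
  [[1.5,0,-1.0],0,0],
  [[1.0,0,0],0,0],
  [[0,0,0],0,0],
  [[0,0,0],0,0],
  [[0,0,0],0,0],
  [[0,0,0],0,0],
  [[0,0,0],0,0],
  [[0,0,0],0,0],
  [[0,0,0],0,0],
  [[0,0,0],0,0],
  [[0,0,0],0,0],
  [[0,0,0],0,0],
  [[0,0,0],0,0],
  [[0,0,0],0,0],
  [[0,0,0],0,0],
])

```text
clock: 6.28
eef_pos: [461.2, -165.3, 278.0]
eef_rot: [-3.142, 0.0, 2.967]
wrist_force: [0.2, 0.2, 0.1]
finger_gap: 0.4
```

Run:
```python
from cell import manip, vision
import cv2
p,d=vision.camera("scene"); cv2.imwrite("pics/scene2.png",p[:,:,::-1])
```

```text
(no output)
```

View pics/scene2.png

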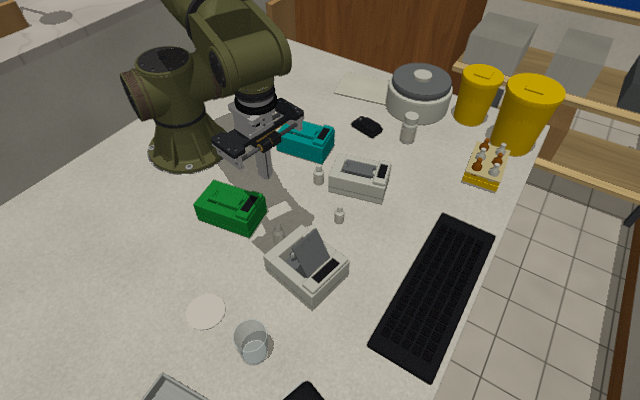

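The wide hatch stands open at (313,253). The narrow hatch is shut at (363,170), and the bottles are where they were. I'll hold still for 2 s, then check again.

Emit:
carry_out([
  [[0,0,0],0,0],
  [[0,0,0],0,0],
  [[0,0,0],0,0],
  [[0,0,0],0,0],
  [[0,0,0],0,0],
  [[0,0,0],0,0],
  [[0,0,0],0,0],
  [[0,0,0],0,0],
  [[0,0,0],0,0],
  [[0,0,0],0,0],
  [[0,0,0],0,0],
  [[0,0,0],0,0],
  [[0,0,0],0,0],
  [[0,0,0],0,0],
  [[0,0,0],0,0],
  [[0,0,0],0,0],
  [[0,0,0],0,0],
  [[0,0,0],0,0],
  [[0,0,0],0,0],
  [[0,0,0],0,0],
])

```text
clock: 8.0
eef_pos: [461.2, -165.3, 278.0]
eef_rot: [-3.142, 0.0, 2.967]
wrist_force: [-0.3, 0.2, 0.1]
finger_gap: 0.3
```

Run:
```python
from cell import manip, vision
from h import *
p,d=vision.camera("scene"); cv2.imwrite("pics/scene3.png",cv2.resize(p[140:320,180:400,::-1],None,fx=3.3,fy=3.3,interpolation=cv2.INTER_CUBIC))
c=vision.calibration("scene")
v,u=np.mgrid[225:300,265:350]; W=world(c,np.c_[u.ravel(),v.ravel()],d[225:300,265:350].ravel())
print("max z over wide reader",np.percentile(W[:,2],[99,99.9,100]).round(1), manip.read_state()["clock"])
```

```text
max z over wide reader [146.1 877.5 877.5] 8.05
```

View pics/scene3.png

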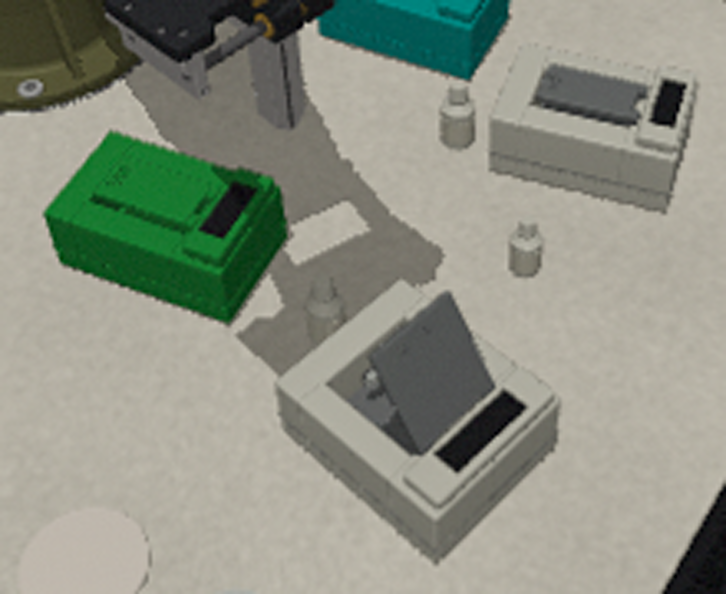

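The hatch is fully open, with its free edge at about 146–150 mm. The narrow hatch is shut and all three droppers are standing.

```bash
python3 -c "
from cell import workorder
print(workorder.sign_off())"
```

```text
the job is handed in; nothing more can be done
None
```

I pressed the wide reader's hatch down once at its ribs with the closed fingertips, and it sprang fully open when I took them away. The wrist force was about 10 N at the stop. The fingers were lifted clear, up and to the front, and the job was handed in just after 8 s.

- **Wide hatch:** in both pictures after the press, about 1.8 s apart, it stood open untouched. In the second its free edge measured about 146 mm above the bench, against the 150 mm expected, which is consistent within the measurement accuracy. The robot was touching nothing.
- **Narrow reader and bystanders:** the narrow hatch looks shut, and the bottles and other things in view look unmoved. I judged this by eye, without measuring their positions again.
- **Not checked directly:** I could not read the latch slide. That it was pressed only once follows from the single press.

No check failed or disagreed, apart from a few pixels without a depth reading, which I ignored.

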